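# Weigh a batch of shells on the lab balance

## Robot

A 6-joint arm with a two-finger parallel gripper is mounted at the origin on the work surface. World frame = base frame: x ahead of the robot, y to its left, z up, the work surface at z = 0. Lengths are in m, angles in rad, forces in N, time in s.
With the tool pointing down it reaches from about 0.35 to 0.775 m from the base axis. Payload 5.5 kg.
Tool frame: the origin (TCP) lies midway between the tips of the shut fingers; the grasp point (between the pads) lies grip_point_offset behind it (grip_point_offset is the distance from the TCP to the grasp point, in m); z points along the fingers, y is the direction in which the jaws open and shut (so a half turn about z gives the same grasp; the last joint's range is limited). The gripper opens to 85 mm and grips with 20 to 120 N. Pads are 22 mm wide; open, the fingers measure 114 mm over their backs; the gripper's body (76 mm by 85 mm) begins 54 mm behind the grasp point. The pads swing forward as they close: fully open they stand 13 mm farther back than shut.
Start: joints at [1.201, 0.313, 0.046, 1.304, 0, 1.431], TCP at [0.131, 0.56, 0.231] pointing down, gripper open.
Joint ranges: [-2.76, 2.76], [-0.86, 1.69], [-1.03, 1.26], [-2.2, 2.34], [-1.47, 1.5], [-3.14, 3.14]. Speed limits (rad/s): [2.57, 2.57, 3.14, 3.14, 3.14, 3.14].

## Interface

Orientations are given as a unit quaternion [w, x, y, z].
In Python, from workcell import * gives the robot as it stands.
- The arm moves only by the tool send_rows, never from a script. Its argument "series" is one flat list of numbers, 7 for each row, row after row: the shift along the tool's x, y, z in cm, then the turn, a rotation vector about the tool's x, y, z in degrees, then the opening, from 0 (shut) to 1 (fully open). A call has 1 to 10 rows; each row is the pose to reach, as a shift and turn from the pose commanded when the call began, along the tool's axes at that moment; what a row does not reach only later rows make up. A row lasts 1/12 s, in which the tool goes at most 41.7 mm and 7.16 degrees, less where a joint would pass 70% of its speed; a pose out of reach is approached as far as the arm can. A call with a gripper value outside its range is refused whole. The fingers move at their own pace and stop on an object; "newtons" is the grip in N (left out, the last holds). Time passes only in rows, so rows that repeat a pose let the fingers close. It gives the time, the measured TCP pose, the force and the opening at its end, in the units of the state.
- get_state(): the state, without advancing time (a new reading comes with each control period).
- read_camera(name): name is "scene" or "top" or "wrist"; returns the picture (480x640x3 uint8, blue, green, red); there is no depth.
- camera_info(name): a dict with "K" (3x3 intrinsics, pixels), "D" ([k1, k2, p1, p2, k3] as OpenCV has them; the pictures are not rectified), "xyz" and "attitude" of the camera in the world. Camera axes: x right, y down, z forward; pixel columns grow to the right and rows downward; lengths in m; the calibration is good to about 2 mm. A picture is of the moment at which its call begins: read the wrist's pose just before it. camera_info takes no time and is no camera call; for the wrist camera it gives the pose at the moment of the call.
- hand_in(): hands the job in, once; it reports no verdict.
Trained networks look in the newest picture that a camera, given by its name, has taken for a name from the list of things; names that differ only in an ending like _2 or _b are one class to them, and where a whole thing is asked for, a point or a joint stands for the part that bears it (a point fixed in the world has none). Each returns a list of dicts, best first, with "p" (0 to 1); they miss things now and then, are a little off and sometimes report something else, mostly with a low value. They report only what shows in the picture. A call takes as long as a camera call.
- silhouettes(camera, label): "pixels" (480x640 bool, what is visible of it) and "box" ([left, top, width, height] in pixels, round what is visible of it).
The state is a dict: "clock": time; "joint_pos": joint angles; "qvel": joint speeds; "tau": joint torques, N m; "tcp_pos": TCP position; "orientation": TCP orientation; "wrist_force": force on the tool from outside, world axes, zero at the start; "ft_torque": the same for the moment, N m; "finger_gap": finger opening in m.
Only numpy, scipy, OpenCV 4.12 (cv2) and the standard library are available. Lean on these libraries where they do the work, as an engineer would, in place of code of your own. Each camera call takes 0.05 s, during which the arm holds its last target. There are 200 camera calls.

## Task

Weigh the four shells: switch the balance on with the small round key at the left end of its keypad (left as the robot sees it), then zero it, with the empty tub on its pan, with the wide bar key next to that one. Pick up the steel scoop, tip all four shells off it into the tub without spilling any or pushing the tub off its place on the pan, and set the empty scoop down upright on the bench, clear of the balance. Then press the narrow lengthwise key at the right end to print the weight; press the keys one at a time, right down and let go, leave the square key unpressed, press neither of the first two keys again once shells are in the tub, and do not push the rack, jar or box about.

Things in the scene. Friction and masses are not known exactly. Their poses are not given: they have to be found in the camera images.
- balance: white and dark grey laboratory balance, 200 wide (y) x 270 deep (x), fixed. Origin: centre of its footprint, at bench height; -x side with the keypad faces the robot, +y to the robot's left (yaw within 0.28 rad). Keypad deck 50 high with a row of four grey keys along y at x = -105; behind it a sloping display, then a deck 72 high with the round steel pan.
- key_power_top (a point): centre of the top of the power key: small round key, 18 across, at the left end of the row (balance frame x -105, y +70), top 57 above the bench, 7 proud of the deck. Pressed straight down, travel 4.
- key_power (a joint): power key. Joint value 0 = up, 0.004 m = pressed right down; a spring pushes it back up, about 1 N starts it and 4 N takes it to the bottom. 
- key_tare_top (a point): centre of the top of the zero (tare) key: wide bar key, 34 along y x 14 along x (balance frame x -105, y +22), top 57 above the bench, 7 proud of the deck. Pressed straight down, travel 4.
- key_tare (a joint): zero (tare) key. Joint value 0 = up, 0.004 m = pressed right down; a spring pushes it back up, about 1 N starts it and 4 N takes it to the bottom. 
- key_unit_top (a point): centre of the top of the square key, 14 x 14 (balance frame x -105, y -24), top 57 above the bench; not to be pressed.
- key_unit (a joint): square key, not to be pressed. Joint value 0 = up, 0.004 m = pressed right down; a spring pushes it back up, about 1 N starts it and 4 N takes it to the bottom. 
- key_print_top (a point): centre of the top of the print key: narrow lengthwise key, 24 along x x 11 along y, at the right end of the row (balance frame x -105, y -70), top 57 above the bench, 7 proud of the deck. Pressed straight down, travel 4.
- key_print (a joint): print key. Joint value 0 = up, 0.004 m = pressed right down; a spring pushes it back up, about 1 N starts it and 4 N takes it to the bottom. 
- pan (a point): centre of the top face of the balance's round steel pan, 150 across, 82 above the bench (balance frame x +45, y 0).
- tub: loose, round, straight-sided light grey plastic tub, 110 outer diameter, 55 high, wall 3, floor 4 thick, about 90 g, standing empty on the pan. Origin: centre of its underside; z up.
- tub_rim (a point): centre of the tub's open mouth, 55 above its underside; the opening is 104 across.
- scoop: loose stainless-steel weighing scoop, an open-topped trough 150 long (x) x 62 wide (y), about 120 g, on the bench left or right of the balance. Origin: centre of its underside; +x to the closed back, -x to the open mouth (roughly towards the robot, yaw within 0.6 rad), z up. Floor and walls 2.5 thick; back and sides 30 high, sides sloping down from x = -20 to 10 high at the mouth.
- scoop_lip (a point): middle of the open mouth's lower edge (scoop frame x -75, y 0, z 0). Shells slide out here once the scoop is tipped 13 to 21 degrees, mouth down; 30 degrees clears it.
- scoop_mid (a point): middle of the scoop, halfway up its side walls (scoop frame x 0, y 0, z 15): the balance point of the loaded scoop, where it can be gripped from above across its parallel outer side walls, 62 apart; stiff, not fragile.
- shell1: cream, cone-shaped limpet shell (rigid), 32 across its base, 18 high, 10 to 20 g, lying loose, base down, in the scoop at the start. Origin: centre of its base; z to its tip.
- shell2: cream, cone-shaped limpet shell (rigid), 32 across its base, 18 high, 10 to 20 g, lying loose, base down, in the scoop at the start. Origin: centre of its base; z to its tip.
- shell3: cream, cone-shaped limpet shell (rigid), 32 across its base, 18 high, 10 to 20 g, lying loose, base down, in the scoop at the start. Origin: centre of its base; z to its tip.
- shell4: cream, cone-shaped limpet shell (rigid), 32 across its base, 18 high, 10 to 20 g, lying loose, base down, in the scoop at the start. Origin: centre of its base; z to its tip.
- rack: bystander: red test-tube rack, 64 (x) x 130 (y), 58 high (74 with the caps of its tubes), on the other side of the balance from the scoop. Origin: centre of its underside.
- jar: bystander: glass jar with a white lid, 66 across, 85 high, beyond the balance on the right. Origin: centre of its underside.
- box: bystander: clear lidded plastic box with brown cardboard inside, 106 (x) x 141 (y), 62 high, beyond the balance on the left. Origin: centre of its underside.

How it is judged:
On the way, in this order (a step that is already met when the one before it is completed fails the run):
1. the round power key is pressed right down, alone, with the tub empty on the pan (value of joint key_power above 0.003 m and value of joint each of key_tare, key_unit, key_print below 0.001 m and horizontal distance between tub and pan below 0.02 m and angle between tub's own z axis and vertical below 0.08 rad and z of tub in the frame of pan below 0.004 m and not ((horizontal distance between shell1 and tub below 0.052 m and z of shell1 in the frame of tub between -0.005 and 0.05 m) or (horizontal distance between shell2 and tub below 0.052 m and z of shell2 in the frame of tub between -0.005 and 0.05 m) or (horizontal distance between shell3 and tub below 0.052 m and z of shell3 in the frame of tub between -0.005 and 0.05 m) or (horizontal distance between shell4 and tub below 0.052 m and z of shell4 in the frame of tub between -0.005 and 0.05 m))), for 0.05 s.
2. then the wide tare key is pressed right down, alone, with the tub empty on the pan (value of joint key_tare above 0.003 m and value of joint each of key_power, key_unit, key_print below 0.001 m and horizontal distance between tub and pan below 0.02 m and angle between tub's own z axis and vertical below 0.08 rad and z of tub in the frame of pan below 0.004 m and not ((horizontal distance between shell1 and tub below 0.052 m and z of shell1 in the frame of tub between -0.005 and 0.05 m) or (horizontal distance between shell2 and tub below 0.052 m and z of shell2 in the frame of tub between -0.005 and 0.05 m) or (horizontal distance between shell3 and tub below 0.052 m and z of shell3 in the frame of tub between -0.005 and 0.05 m) or (horizontal distance between shell4 and tub below 0.052 m and z of shell4 in the frame of tub between -0.005 and 0.05 m))), for 0.05 s.
3. all four shells lie in the tub (horizontal distance between each of shell1, shell2, shell3, shell4 and tub below 0.052 m and z of shell1 in the frame of tub between -0.005 and 0.05 m and z of shell2 in the frame of tub between -0.005 and 0.05 m and z of shell3 in the frame of tub between -0.005 and 0.05 m and z of shell4 in the frame of tub between -0.005 and 0.05 m), for 0.2 s.
4. the print key is pressed right down, alone, with all shells in the tub, the tub on the pan and the scoop standing on the bench clear of both (all of step 3 and value of joint key_print above 0.003 m and value of joint each of key_power, key_tare, key_unit below 0.001 m and horizontal distance between tub and pan below 0.02 m and angle between tub's own z axis and vertical below 0.08 rad and z of tub in the frame of pan below 0.004 m and height (world z) of scoop below 0.006 m and angle between scoop's own z axis and vertical below 0.1 rad and contact force between scoop and balance below 0.05 N and contact force between scoop and tub below 0.05 N), for 0.05 s.
At the end, for the whole second after the job is handed in: All four shells at rest inside the tub (under 50 mm above its underside); tub upright on the pan within 20 mm of its centre; scoop upright (0.1 rad) and still on the bench (under 6 mm up), touching neither balance nor tub; all keys up (under 1 mm) (all of step 3 and horizontal distance between tub and pan below 0.02 m and angle between tub's own z axis and vertical below 0.08 rad and z of tub in the frame of pan below 0.004 m and height (world z) of scoop below 0.006 m and angle between scoop's own z axis and vertical below 0.1 rad and contact force between scoop and balance below 0.05 N and contact force between scoop and tub below 0.05 N and linear speed of each of shell1, shell2, shell3, shell4, tub, scoop below 0.02 m/s and value of joint each of key_power, key_tare, key_unit, key_print below 0.001 m).
It fails at once if the square key is pressed (over 2 mm) (value of joint key_unit above 0.002 m).
It fails at once if the print key is pressed (over 2 mm) before all four shells are in the tub (value of joint key_print above 0.002 m and not ((horizontal distance between shell1 and tub below 0.052 m and z of shell1 in the frame of tub between -0.005 and 0.05 m) and (horizontal distance between shell2 and tub below 0.052 m and z of shell2 in the frame of tub between -0.005 and 0.05 m) and (horizontal distance between shell3 and tub below 0.052 m and z of shell3 in the frame of tub between -0.005 and 0.05 m) and (horizontal distance between shell4 and tub below 0.052 m and z of shell4 in the frame of tub between -0.005 and 0.05 m))).
It fails at once if the power or tare key is pressed (over 2 mm) once a shell is in the tub (value of joint any of key_power, key_tare above 0.002 m and ((horizontal distance between shell1 and tub below 0.052 m and z of shell1 in the frame of tub between -0.005 and 0.05 m) or (horizontal distance between shell2 and tub below 0.052 m and z of shell2 in the frame of tub between -0.005 and 0.05 m) or (horizontal distance between shell3 and tub below 0.052 m and z of shell3 in the frame of tub between -0.005 and 0.05 m) or (horizontal distance between shell4 and tub below 0.052 m and z of shell4 in the frame of tub between -0.005 and 0.05 m))).
It fails at once if the power and tare keys are pressed (over 2 mm) both at once (value of joint each of key_power, key_tare above 0.002 m).
It fails at once if the rack, jar or box is pushed more than 30 mm or tipped over (distance of any of rack, jar, box from where it was at the start of the episode above 0.03 m or angle between any of rack, jar, box's own z axis and vertical above 0.5 rad).
It also fails if it takes over 72 s, if anything falls off the work surface, if the arm or the gripper's body presses on something with over 40 N, if the wrist force passes 120 N, or if a joint passes its speed limit or range.

## Working session

There is one attempt and no reset: what is moved stays moved. The work goes in short steps, Python scripts to look and compute and a tool call to move; the robot and the scene stay as the last step left them, time stands still between calls to the robot, and variables do not carry over. Pictures are saved under pics/ and viewed, about 8 in all and at most 12, crops included, and the job is handed in when it is done.

Besides the shell and the picture viewer there is one more tool, called after "Request:" as a command line: name --argument value ..., lists and objects as JSON in quotes. send_rows: Moves the arm, as the interface text tells. Its arguments: {"type":"object","properties":{"series":{"type":"array"},"newtons":{"type":"number"}},"required":["series"]}

```bash
mkdir -p pics; cat > h.py <<'E'
from workcell import *
import numpy as np, cv2
from scipy.spatial.transform import Rotation as R
def quat(q): return R.from_quat([q[1],q[2],q[3],q[0]])
def cam(name):
    c=camera_info(name); K=np.array(c["K"],float); D=np.array(c["D"],float)
    a=np.array(c["attitude"],float)
    Rm=quat(a).as_matrix() if a.size==4 else a.reshape(3,3)
    return K,D,np.array(c["xyz"],float),Rm
def topix(name,P,c=None):
    K,D,t,Rm=c or cam(name); P=np.atleast_2d(P).astype(float)
    return cv2.projectPoints((P-t)@Rm,np.zeros(3),np.zeros(3),K,D)[0].reshape(-1,2)
def toplane(name,px,z,c=None):
    K,D,t,Rm=c or cam(name)
    u=cv2.undistortPoints(np.atleast_2d(px).astype(np.float64).reshape(-1,1,2),K,D).reshape(-1,2)
    d=np.c_[u,np.ones(len(u))]@Rm.T
    return t+d*((z-t[2])/d[:,2])[:,None]
E
python3 - <<'E'
from h import *
s=get_state(); print({k:np.round(v,3).tolist() for k,v in s.items()})
for n in ("scene","top","wrist"):
    im=read_camera(n); cv2.imwrite(f"pics/{n}0.png",im); print(n,np.round(camera_info(n)["xyz"],3),camera_info(n)["attitude"])
for n in ("top",):
  for l in ("balance","key_power_top","pan","tub","scoop","shell1","rack","jar","box"):
    for r in silhouettes(n,l)[:5]:
        px=np.argwhere(r["pixels"])[:,::-1]; print(n,l,round(r["p"],2),r["box"],px.mean(0).round(1),len(px),toplane(n,px.mean(0),0.0).round(3))
try: print(grip_point_offset)
except Exception as e: print(e)
E
```

```text
{'clock': 0.0, 'joint_pos': [1.201, 0.314, 0.045, 1.304, 0.0, 1.431], 'qvel': [0.002, 0.0, -0.0, -0.0, -0.001, 0.0], 'tau': [-0.0, -48.063, 29.853, 0.019, -0.0, 0.0], 'tcp_pos': [0.131, 0.559, 0.23], 'orientation': [-0.0, 0.115, 0.993, -0.001], 'wrist_force': [-0.348, 0.57, -0.67], 'ft_torque': [-0.065, 0.006, 0.009], 'finger_gap': 0.085}
scene [1.026 0.896 0.881] [-0.10076532  0.23018686  0.86975875 -0.42471176]
top [ 0.487 -0.011  1.063] [-0.02160656  0.70838948 -0.70541648  0.01025193]
wrist [0.06  0.577 0.374] [0.11259183 0.77543448 0.61497315 0.08850126]
top balance 0.84 [278.5, 86.1, 124.8, 216.5] [341.3 229.8] 10388 [[ 0.55  -0.049  0.   ]]
top balance 0.57 [470.6, 252.2, 13.8, 15.9] [478.4 260.7] 143 [[ 0.487 -0.337  0.   ]]
top key_power_top 0.62 [312.9, 276.7, 7.4, 11.4] [317.1 284.2] 63 [[0.436 0.002 0.   ]]
top pan 0.6 [278.5, 83.7, 124.2, 218.8] [341.  229.9] 10411 [[ 0.55  -0.048  0.   ]]
top tub 0.79 [305.1, 173.9, 60.9, 57.2] [334.8 200.8] 2913 [[ 0.612 -0.035  0.   ]]
top tub 0.35 [330.7, 272.2, 17.4, 10.1] [340.5 279. ] 108 [[ 0.447 -0.047  0.   ]]
top tub 0.21 [449.1, 203.6, 44.1, 76.8] [471.6 243.7] 1846 [[ 0.522 -0.323  0.   ]]
top scoop 0.98 [447.3, 207.4, 45.8, 76.5] [471.3 243.7] 1902 [[ 0.522 -0.322  0.   ]]
top shell1 0.75 [471.1, 256.3, 14.9, 12.4] [478.5 260.7] 162 [[ 0.486 -0.337  0.   ]]
top shell1 0.72 [313.8, 278.9, 8.2, 10.9] [317.1 284. ] 44 [[0.437 0.002 0.   ]]
top shell1 0.57 [453.4, 213.1, 12.2, 13.8] [460.  220.2] 159 [[ 0.572 -0.299  0.   ]]
top shell1 0.5 [460.0, 241.3, 12.5, 14.8] [465.5 249.1] 138 [[ 0.511 -0.31   0.   ]]
top shell1 0.47 [465.0, 225.7, 15.7, 17.4] [472.2 233.4] 171 [[ 0.544 -0.325  0.   ]]
top rack 0.97 [124.3, 247.1, 71.5, 41.8] [160.1 267.5] 2260 [[0.469 0.335 0.   ]]
top jar 0.71 [447.3, 129.6, 38.5, 37.8] [467.5 148.2] 1101 [[ 0.725 -0.317  0.   ]]
top box 0.56 [139.9, 128.5, 76.6, 57.6] [176.2 157.3] 3885 [[0.705 0.304 0.   ]]
0.0187
```

```bash
sleep 1; ls; ls pics
```

```text
h.py
pics
scene0.png
top0.png
wrist0.png
```

```bash
python3 - <<'E'
import cv2
im=cv2.imread("pics/top0.png")[70:310,100:510]
cv2.imwrite("pics/top0c.png",cv2.resize(im,None,fx=1.95,fy=1.95,interpolation=cv2.INTER_CUBIC))
E
```

```text
(no output)
```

View pics/top0c.png

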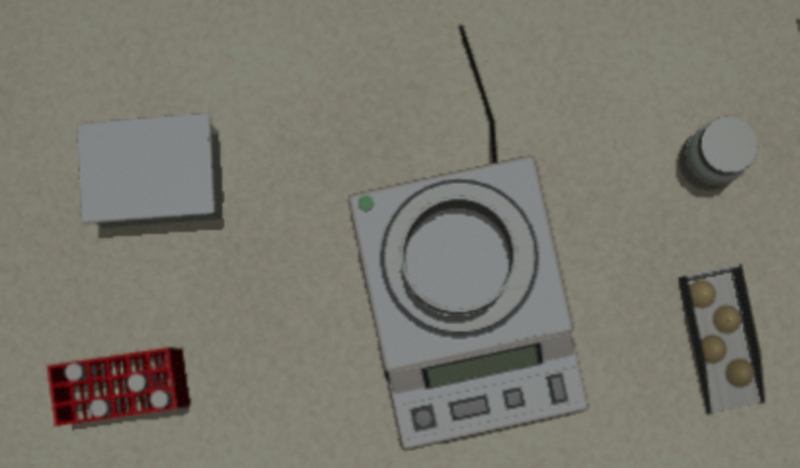

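View pics/scene0.png

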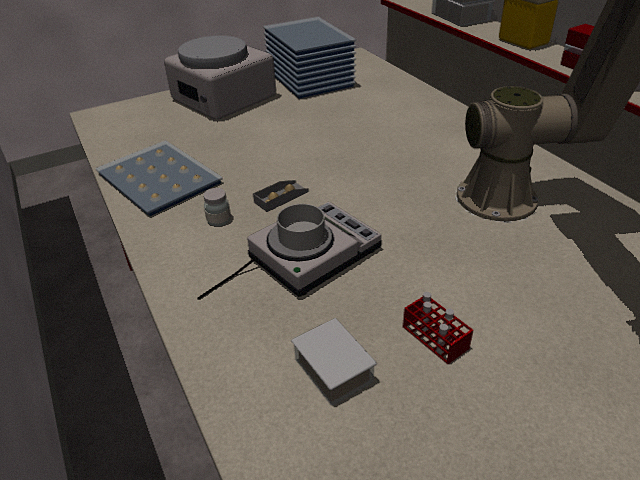

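The top view shows the keys, in full-image pixels: power (317,284), tare (340,279), unit (364,274), print (386,270). The tub sits on the pan near (335,202). The scoop, with four shells, is at right around (471,244), mouth towards the robot. I'll fit the poses now.

```bash
cat >> h.py <<'E'
def down(yaw):  # tool down, jaws (tool y) along dir yaw+90deg, tool x = -(cos yaw, sin yaw)
    return R.from_euler('z',yaw)*R.from_matrix(np.array([[-1,0,0],[0,1,0],[0,0,-1]]).T)
def row(p,Rt,s=None):
    s=s or get_state(); Rc=quat(s["orientation"])
    return np.r_[Rc.inv().apply(np.array(p)-s["tcp_pos"])*100,(Rc.inv()*Rt).as_rotvec(degrees=True)].round(2).tolist()
def st():
    s=get_state(); r=quat(s["orientation"]).as_matrix()
    print("t",round(s["clock"],2),"tcp",np.round(s["tcp_pos"],4),"F",np.round(s["wrist_force"],1),"gap",round(s["finger_gap"],4),"x",r[:,0].round(3),"z",r[:,2].round(3))
E
python3 - <<'E'
from h import *
from scipy.optimize import least_squares
c=cam("top")
f=lambda p: p/1.95+np.array([100,70])-0.25
kp=f(np.array([[424,417],[468,408],[514,398],[557,389],[459,258],[458,262]],float))
loc=np.array([[-.105,.07,.057],[-.105,.022,.057],[-.105,-.024,.057],[-.105,-.07,.057],[.045,0,.082],[.045,0,.09]])[:5]
def pl(v,l): return np.c_[np.array([v[0],v[1]])+l[:,:2]@np.array([[np.cos(v[2]),np.sin(v[2])],[-np.sin(v[2]),np.cos(v[2])]]),l[:,2]]
def fit(l,k,v0):
    r=least_squares(lambda v:(topix("top",pl(v,l),c)-k).ravel(),v0); print(r.x.round(4),r.fun.round(1)); return r.x
b=fit(loc,kp[:5],[.55,-.05,.2])
print("keys,pan",pl(b,loc).round(4).tolist())
sl=np.array([[.075,.031,.03],[.075,-.031,.03],[-.075,.031,.01],[-.075,-.031,.01]])
s=fit(sl,f(np.array([[681,278],[741,267],[710,412],[763,401]],float)),[.52,-.31,.1])
np.savez("pose.npz",b=b,s=s)
print("tub rim",toplane("top",f(np.array([[457,256]],float)),.137,c))
k=pl(b,loc); print("row to power",row(np.r_[k[0,:2],.10],down(b[2])),quat(get_state()["orientation"]).as_matrix().round(2).tolist(),down(b[2]).as_matrix().round(2).tolist())
E
```

```text
[ 0.5568 -0.0436  0.2185] [-0.6  0.6  0.5  0.  -0.3  0.2  0.3 -0.1  0.1 -0.7]
keys,pan [[0.4391, 0.002, 0.057], [0.4495, -0.0448, 0.057], [0.4595, -0.0897, 0.057], [0.4694, -0.1346, 0.057], [0.6007, -0.0338, 0.082]]
[ 0.5207 -0.316   0.218 ] [ 0.7 -0.9 -0.9 -1.6 -0.6  1.7  0.9  0.9]
tub rim [[ 0.59493818 -0.03047327  0.137     ]]
row to power [-42.71, -47.3, 13.13, 0.01, 0.0, -25.68] [[-0.97, 0.23, 0.0], [0.23, 0.97, 0.0], [0.0, 0.0, -1.0]] [[-0.98, -0.22, 0.0], [-0.22, 0.98, 0.0], [-0.0, 0.0, -1.0]]
```

Request:
send_rows --series '[-42.7,-47.3,11,0,0,-25.7,0,-42.7,-47.3,11,0,0,-25.7,0,-42.7,-47.3,11,0,0,-25.7,0,-42.7,-47.3,11,0,0,-25.7,0,-42.7,-47.3,11,0,0,-25.7,0,-42.7,-47.3,11,0,0,-25.7,0,-42.7,-47.3,11,0,0,-25.7,0,-42.7,-47.3,11,0,0,-25.7,0,-42.7,-47.3,11,0,0,-25.7,0,-42.7,-47.3,11,0,0,-25.7,0]' --newtons 40

```text
clock: 1.43
tcp_pos: [0.3283, 0.2022, 0.1612]
orientation: [0.001, -0.109, 0.994, 0.0]
wrist_force: [0.6, 0.8, -1.2]
finger_gap: 0.0001
```

```bash
python3 - <<'E'
from h import *
st(); d=np.load("pose.npz"); print(row([.4391,.002,.11],down(d["b"][2])))
E
```

```text
t 1.43 tcp [0.3283 0.2022 0.1612] F [ 0.6  0.8 -1.2] gap 0.0001 x [-0.976 -0.218 -0.001] z [ 0.001  0.001 -1.   ]
[-6.45, -21.96, 5.13, 0.02, 0.09, 0.05]
```

Request:
send_rows --series '[-6.45,-22,5.1,0,0,0,0,-6.45,-22,5.1,0,0,0,0,-6.45,-22,5.1,0,0,0,0,-6.45,-22,5.1,0,0,0,0,-6.45,-22,5.1,0,0,0,0,-6.45,-22,5.1,0,0,0,0,-6.45,-22,5.1,0,0,0,0,-6.45,-22,5.1,0,0,0,0]'

```text
clock: 2.1
tcp_pos: [0.4387, 0.0018, 0.1097]
orientation: [-0.0, -0.107, 0.994, 0.0]
wrist_force: [-0.9, 0.9, 1.0]
finger_gap: 0.0001
```

```bash
python3 - <<'E'
from h import *
st(); d=np.load("pose.npz"); print(row([.4391,.002,.06],down(d["b"][2])))
s=get_state(); im=read_camera("wrist"); c=cam("wrist")
P=np.array([[.4391,.002,.057],[.4495,-.0448,.057],[.4595,-.0897,.057],[.4694,-.1346,.057],[.6007,-.0338,.137],s["tcp_pos"]])
for p in topix("wrist",P,c): 
    if abs(p).max()<1000: cv2.drawMarker(im,tuple(int(v) for v in p.round()),(0,0,255),0,14,1)
cv2.imwrite("pics/w1.png",im); print(topix("wrist",P,c).round(0).tolist())
E
```

```text
t 2.1 tcp [0.4387 0.0018 0.1097] F [-0.9  0.9  1. ] gap 0.0001 x [-0.977 -0.214  0.001] z [-0.001  0.    -1.   ]
[-0.05, 0.01, 4.97, 0.03, -0.03, -0.18]
[[312.0, 270.0], [218.0, 271.0], [128.0, 271.0], [38.0, 271.0], [148.0, 667.0], [311.0, 317.0]]
```

View pics/w1.png

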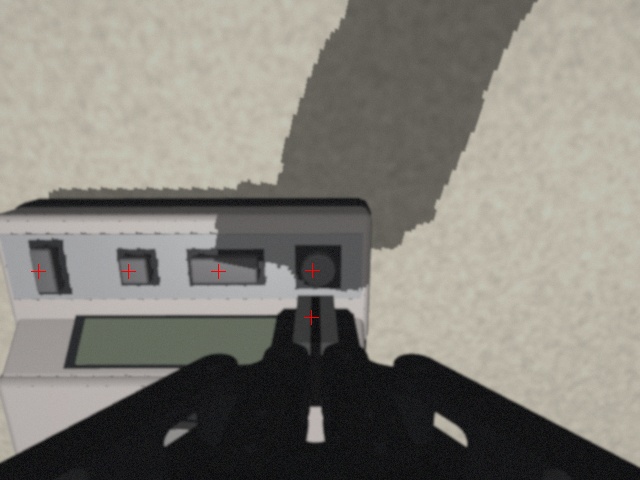

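The wrist view shows the power key at (317,267), tare (226,268), unit (134,269) and print (45,268). My predictions are about 2 to 3 mm off, and I'll correct by +1.5 mm in tool y. Next I press power.

Request:
send_rows --series '[0,0.15,3,0,0,0,0,0,0.15,4.6,0,0,0,0,0,0.15,5.2,0,0,0,0,0,0.15,5.4,0,0,0,0,0,0.15,5.6,0,0,0,0,0,0.15,5.7,0,0,0,0,0,0.15,5.75,0,0,0,0,0,0.15,5.8,0,0,0,0,0,0.15,5.8,0,0,0,0]'

```text
clock: 2.9
tcp_pos: [0.4386, 0.0049, 0.053]
orientation: [0.001, -0.109, 0.994, 0.0]
wrist_force: [-2.2, 2.6, 5.7]
finger_gap: -0.0
```

```bash
python3 - <<'E'
from h import *
st()
E
```

```text
t 2.9 tcp [0.4386 0.0049 0.053 ] F [-2.2  2.6  5.7] gap -0.0 x [-0.976 -0.217 -0.002] z [ 0.002  0.001 -1.   ]
```

Request:
send_rows --series '[0,0,0.1,0,0,0,0,0,0,0.15,0,0,0,0,0,0,0.15,0,0,0,0]'

```text
clock: 3.15
tcp_pos: [0.4387, 0.0049, 0.0527]
orientation: [0.001, -0.109, 0.994, 0.0]
wrist_force: [-5.9, 3.0, 20.1]
finger_gap: 0.0002
```

```bash
python3 - <<'E'
from h import *
st(); d=np.load("pose.npz"); print(row([.4495,-.0433,.08],down(d["b"][2])))
E
```

```text
t 3.15 tcp [0.4387 0.0049 0.0527] F [-5.9  3.  20.1] gap 0.0002 x [-0.976 -0.217 -0.002] z [ 0.002  0.001 -1.   ]
[-0.01, -4.94, -2.73, 0.0, 0.12, 0.04]
```

Request:
send_rows --series '[0,0,-1.5,0,0,0,0,0,0,-2.7,0,0,0,0,0,-3,-2.7,0,0,0,0,0,-4.9,-2.7,0,0,0,0,0,-4.9,-2.7,0,0,0,0,0,-4.9,-1,0,0,0,0,0,-4.9,-0.4,0,0,0,0,0,-4.9,-0.2,0,0,0,0,0,-4.9,-0.05,0,0,0,0,0,-4.9,0,0,0,0,0]'

```text
clock: 3.98
tcp_pos: [0.4488, -0.0435, 0.0526]
orientation: [0.0, -0.109, 0.994, -0.001]
wrist_force: [-7.1, -1.3, 23.2]
finger_gap: -0.0001
```

Request:
send_rows --series '[0,0,0,0,0,0,0,0,0,0,0,0,0,0]'

```text
clock: 4.15
tcp_pos: [0.4488, -0.0435, 0.0527]
orientation: [0.0, -0.109, 0.994, -0.001]
wrist_force: [-6.1, -0.3, 18.7]
finger_gap: -0.0002
```

```bash
python3 - <<'E'
from h import *
st(); d=np.load("pose.npz"); s=d["s"]
print("above scoop",row([s[0],s[1],.14],down(s[2])))
E
```

```text
t 4.15 tcp [ 0.4488 -0.0435  0.0527] F [-6.1 -0.3 18.7] gap -0.0002 x [-0.976 -0.217 -0.   ] z [ 0.001 -0.002 -1.   ]
above scoop [-1.1, -28.19, -8.67, -0.12, 0.03, 0.06]
```

Request:
send_rows --series '[0,0,-4,0,0,0,0,0,0,-8,0,0,0,0,-7,-28.2,-15,0,0,0,1,-7,-28.2,-15,0,0,0,1,-7,-28.2,-15,0,0,0,1,-7,-28.2,-15,0,0,0,1,-7,-28.2,-15,0,0,0,1,-7,-28.2,-15,0,0,0,1,-7,-28.2,-15,0,0,0,1,-7,-28.2,-15,0,0,0,1]'

```text
clock: 4.98
tcp_pos: [0.5808, -0.309, 0.2011]
orientation: [0.001, -0.107, 0.994, -0.002]
wrist_force: [-0.7, 0.5, 0.4]
finger_gap: 0.0853
```

Request:
send_rows --series '[0,0,0,0,0,0,1,0,0,0,0,0,0,1,0,0,0,0,0,0,1]'

```text
clock: 5.23
tcp_pos: [0.5774, -0.3015, 0.1999]
orientation: [-0.001, -0.11, 0.994, 0.001]
wrist_force: [-0.8, 0.4, -0.6]
finger_gap: 0.0852
```

```bash
python3 - <<'E'
from h import *
st(); s=np.load("pose.npz")["s"]; im=read_camera("wrist"); c=cam("wrist")
l=np.array([[.075,.031,.03],[.075,-.031,.03],[-.075,.031,.01],[-.075,-.031,.01],[-.02,.031,.03],[-.02,-.031,.03]])
P=np.c_[s[:2]+(R.from_euler('z',s[2]).apply(l))[:,:2],l[:,2]]
for p in topix("wrist",P,c): cv2.drawMarker(im,tuple(int(v) for v in p.round()),(0,0,255),0,12,1)
cv2.imwrite("pics/w2.png",im); print(topix("wrist",P,c).round(0).tolist())
E
```

```text
t 5.23 tcp [ 0.5774 -0.3015  0.1999] F [-0.8  0.4 -0.6] gap 0.0852 x [-0.976 -0.218  0.001] z [-0.002  0.002 -1.   ]
[[350.0, 237.0], [272.0, 237.0], [353.0, 35.0], [270.0, 35.0], [354.0, 112.0], [269.0, 112.0]]
```

View pics/w2.png

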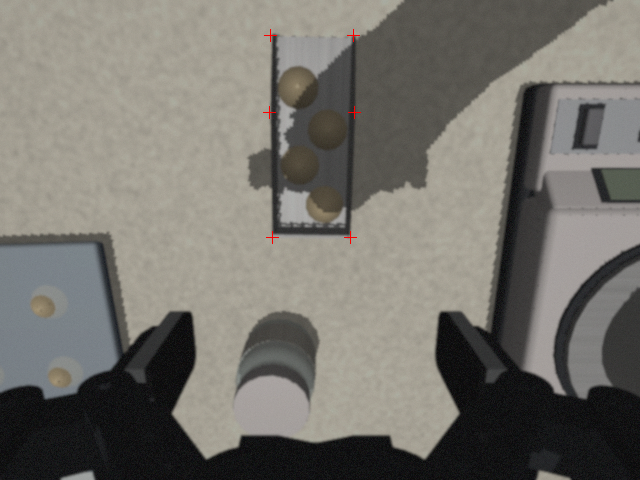

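The wrist view shows the scoop corners at (274,36), (354,36), (274,233) and (350,231), matching my fit to within about 1.5 mm. All four shells lie inside. The grasp goes ahead.

```bash
python3 - <<'E'
from h import *
s=np.load("pose.npz")["s"]
print(row([.5195,-.3155,.05],down(s[2])))
E
```

```text
[5.95, -0.14, 15.03, 0.09, -0.06, 0.13]
```

Request:
send_rows --series '[5.95,-0.1,6,0,0,0,1,5.95,-0.1,12,0,0,0,1,5.95,-0.1,15,0,0,0,1,5.95,-0.1,17,0,0,0,1,5.95,-0.1,18.5,0,0,0,1,5.95,-0.1,19.5,0,0,0,1,5.95,-0.1,20.2,0,0,0,1,5.95,-0.1,20.2,0,0,0,1,5.95,-0.1,20.2,0,0,0,1]'

```text
clock: 6.03
tcp_pos: [0.5219, -0.3176, 0.0005]
orientation: [0.001, -0.11, 0.994, -0.001]
wrist_force: [0.6, 0.3, 0.4]
finger_gap: 0.0855
```

```bash
python3 - <<'E'
from h import *
st()
E
```

```text
t 6.03 tcp [ 5.219e-01 -3.176e-01  5.000e-04] F [0.6 0.3 0.4] gap 0.0855 x [-0.976 -0.218 -0.002] z [ 0.002 -0.002 -1.   ]
```

Request:
send_rows --series '[0.15,0.15,0.2,0,0,0,1,0.15,0.15,0.2,0,0,0,0.85,0.15,0.15,0.2,0,0,0,0.75,0.15,0.15,0.2,0,0,0,0.7,0.15,0.15,0.2,0,0,0,0.6,0.15,0.15,0.2,0,0,0,0.6,0.15,0.15,0.2,0,0,0,0.5,0.15,0.15,0.2,0,0,0,0.5,0.15,0.15,0.2,0,0,0,0.5]' --newtons 60

```text
clock: 6.78
tcp_pos: [0.5195, -0.3167, -0.0018]
orientation: [0.001, -0.109, 0.994, -0.001]
wrist_force: [-0.1, 1.0, 6.0]
finger_gap: 0.0608
```

Request:
send_rows --series '[0,0,0,0,0,0,0.4,0,0,-0.4,0,0,0,0.4,0,0,-1,0,0,0,0.4,0,0,-2,0,0,0,0.4,0,0,-3.5,0,0,0,0.4,0,0,-5,0,0,0,0.4,0,0,-5,0,0,0,0.4,0,0,-5,0,0,0,0.4]'

```text
clock: 7.45
tcp_pos: [0.5194, -0.3167, 0.0478]
orientation: [0.001, -0.109, 0.994, -0.001]
wrist_force: [-0.8, 0.2, -2.6]
finger_gap: 0.0612
```

```bash
python3 - <<'E'
from h import *
st(); im=read_camera("wrist"); cv2.imwrite("pics/w3.png",im)
E
```

```text
t 7.45 tcp [ 0.5194 -0.3167  0.0478] F [-0.8  0.2 -2.6] gap 0.0612 x [-0.976 -0.217 -0.002] z [ 0.002 -0.002 -1.   ]
```

View pics/w3.png

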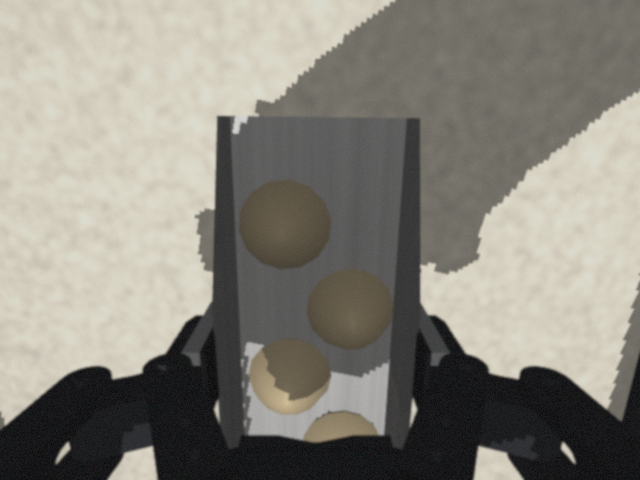

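The scoop is held level with all four shells aboard. I'll refine the tub centre from the top picture already taken and plan the transfer.

```bash
python3 - <<'E'
from h import *
from scipy.optimize import least_squares
c=cam("top"); b=np.load("pose.npz")["b"]
a=np.linspace(0,2*np.pi,120)
def bb(v,r=.055):
    P=np.r_[np.c_[v[0]+r*np.cos(a),v[1]+r*np.sin(a),0*a+.137],np.c_[v[0]+r*np.cos(a),v[1]+r*np.sin(a),0*a+.083]]
    p=topix("top",P,c); return np.r_[p.min(0),p.max(0)]
q=np.array([305.1,173.9,366,231.1])
r=least_squares(lambda v:bb(v)-q,[.597,-.032]); print("tub",r.x.round(4),r.fun.round(1))
u=np.array([np.cos(b[2]),np.sin(b[2])])
t=(r.x+np.array([.5980,-.0322]))/2; np.save("tub.npy",t)
mid=t+u*(.018+.075); print("mid",mid)
s=get_state()
print("lift+go",row(np.r_[mid,.20],down(b[2])), "then pour z",.141-.002)
E
```

```text
tub [ 0.5938 -0.0331] [ 0.4 -2.  -0.4  2.1]
mid [ 0.68669526 -0.01249425]
lift+go [-23.0, 25.99, -15.33, -0.03, 0.02, 0.02] then pour z 0.13899999999999998
```

Request:
send_rows --series '[0,0,-1,0,0,0,0.4,0,0,-2.5,0,0,0,0.4,0,0,-4.5,0,0,0,0.4,0,0,-6.5,0,0,0,0.4,0,0,-8.5,0,0,0,0.4,0,0,-10.5,0,0,0,0.4,0,0,-12.5,0,0,0,0.4,0,0,-14,0,0,0,0.4,0,0,-15,0,0,0,0.4,0,0,-15.2,0,0,0,0.4]'

```text
clock: 8.33
tcp_pos: [0.5191, -0.3165, 0.2004]
orientation: [0.001, -0.109, 0.994, -0.001]
wrist_force: [0.1, -0.2, -1.7]
finger_gap: 0.0611
```

Request:
send_rows --series '[-0.3,0.4,0,0,0,0,0.4,-1,1.2,0,0,0,0,0.4,-2,2.3,0,0,0,0,0.4,-3.2,3.7,0,0,0,0,0.4,-4.5,5.2,0,0,0,0,0.4,-5.8,6.7,0,0,0,0,0.4,-7.1,8.2,0,0,0,0,0.4,-8.4,9.7,0,0,0,0,0.4,-9.7,11.2,0,0,0,0,0.4,-11,12.7,0,0,0,0,0.4]'

```text
clock: 9.17
tcp_pos: [0.5985, -0.1653, 0.1972]
orientation: [-0.001, -0.11, 0.994, 0.001]
wrist_force: [-0.0, -0.6, -1.7]
finger_gap: 0.061
```

Request:
send_rows --series '[-1.3,1.5,0,0,0,0,0.4,-2.6,3,0,0,0,0,0.4,-3.9,4.5,0,0,0,0,0.4,-5.2,6,0,0,0,0,0.4,-6.5,7.5,0,0,0,0,0.4,-7.8,8.9,0,0,0,0,0.4,-9,10.2,0,0,0,0,0.4,-10,11.4,0,0,0,0,0.4,-10.8,12.3,0,0,0,0,0.4,-11.4,12.8,0,0,0,0,0.4]'

```text
clock: 10.0
tcp_pos: [0.682, -0.0161, 0.1977]
orientation: [-0.001, -0.11, 0.994, 0.0]
wrist_force: [-0.3, 0.5, -3.1]
finger_gap: 0.0608
```

```bash
python3 - <<'E'
from h import *
b=np.load("pose.npz")["b"]; t=np.load("tub.npy"); u=np.array([np.cos(b[2]),np.sin(b[2])])
st(); print(row(np.r_[t+u*.093,.16],down(b[2])))
c=cam("wrist"); im=read_camera("wrist")
a=np.linspace(0,2*np.pi,60); P=np.c_[t[0]+.052*np.cos(a),t[1]+.052*np.sin(a),0*a+.137]
cv2.polylines(im,[topix("wrist",P,c).astype(np.int32)],True,(0,0,255),1); cv2.imwrite("pics/w4.png",im)
E
```

```text
t 10.0 tcp [ 0.682  -0.0161  0.1977] F [-0.3  0.5 -3.1] gap 0.0608 x [-0.976 -0.219  0.001] z [-0.001  0.001 -1.   ]
[-0.54, 0.25, 3.77, 0.05, -0.07, 0.13]
```

View pics/w4.png

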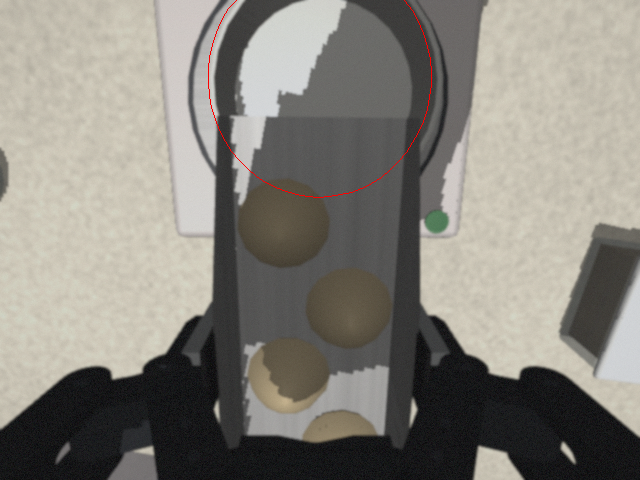

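```bash
cat >> h.py <<'E'
L=np.array([.075,0,-.002])
def tilt(th0,seq,off=(0,0)):
    # rows from commanded tilt th0; seq of (theta, lip shift in cm: x_level,y,down)
    R0=R.from_euler('y',-th0,degrees=True); out=[]
    for th,dx,dy,dz in seq:
        R1=R.from_euler('y',-th,degrees=True)
        p=R0.apply(L)+np.array([dx,dy,dz])/100-R1.apply(L)
        out.append(np.r_[R0.inv().apply(p)*100,(R0.inv()*R1).as_rotvec(degrees=True)].round(2).tolist())
    return out
E
python3 - <<'E'
from h import *
for r in tilt(0,[(2,-.1,.1,.6),(4,-.2,.2,1.5),(6,-.3,.3,2.5),(8,-.4,.3,3.5),(9,-.4,.3,4.5),(10,-.4,.3,5.2),(10.5,-.4,.3,5.6),(11,-.4,.3,5.7)]): print(r)
print()
for r in tilt(11,[(11+k,0,0,0) for k in range(1,11)]): print(r)
print()
for r in tilt(21,[(21+k*1.6,0,0,0) for k in range(1,11)]): print(r)
E
```

```text
[-0.1, 0.1, 0.34, 0.0, -2.0, 0.0]
[-0.2, 0.2, 0.98, 0.0, -4.0, 0.0]
[-0.28, 0.3, 1.71, 0.0, -6.0, 0.0]
[-0.35, 0.3, 2.45, 0.0, -8.0, 0.0]
[-0.34, 0.3, 3.32, 0.0, -9.0, 0.0]
[-0.32, 0.3, 3.89, 0.0, -10.0, 0.0]
[-0.31, 0.3, 4.23, 0.0, -10.5, 0.0]
[-0.3, 0.3, 4.27, 0.0, -11.0, 0.0]

[-0.0, 0.0, -0.13, 0.0, -1.0, 0.0]
[-0.0, 0.0, -0.26, 0.0, -2.0, 0.0]
[-0.0, 0.0, -0.39, 0.0, -3.0, 0.0]
[0.0, 0.0, -0.52, 0.0, -4.0, 0.0]
[0.01, 0.0, -0.65, 0.0, -5.0, 0.0]
[0.02, 0.0, -0.79, 0.0, -6.0, 0.0]
[0.03, 0.0, -0.92, 0.0, -7.0, 0.0]
[0.05, 0.0, -1.05, 0.0, -8.0, 0.0]
[0.06, 0.0, -1.18, 0.0, -9.0, 0.0]
[0.08, 0.0, -1.31, 0.0, -10.0, 0.0]

[-0.0, 0.0, -0.21, 0.0, -1.6, 0.0]
[0.0, 0.0, -0.42, 0.0, -3.2, 0.0]
[0.01, 0.0, -0.63, 0.0, -4.8, 0.0]
[0.02, 0.0, -0.84, 0.0, -6.4, 0.0]
[0.05, 0.0, -1.05, 0.0, -8.0, 0.0]
[0.07, 0.0, -1.25, 0.0, -9.6, 0.0]
[0.1, 0.0, -1.46, 0.0, -11.2, 0.0]
[0.14, 0.0, -1.67, 0.0, -12.8, 0.0]
[0.19, 0.0, -1.87, 0.0, -14.4, 0.0]
[0.24, 0.0, -2.08, 0.0, -16.0, 0.0]
```

Request:
send_rows --series '[-0.1,0.1,0.34,0,-2,0,0.4,-0.2,0.2,1,0,-4,0,0.4,-0.28,0.3,1.7,0,-6,0,0.4,-0.35,0.3,2.45,0,-8,0,0.4,-0.34,0.3,3.3,0,-9,0,0.4,-0.32,0.3,3.9,0,-10,0,0.4,-0.31,0.3,4.2,0,-10.5,0,0.4,-0.3,0.3,4.27,0,-11,0,0.4,-0.3,0.3,4.27,0,-11,0,0.4]'

```text
clock: 10.8
tcp_pos: [0.6837, -0.0154, 0.1558]
orientation: [0.095, -0.108, 0.99, 0.01]
wrist_force: [0.4, 0.9, -2.1]
finger_gap: 0.0611
```

```bash
python3 - <<'E'
from h import *
b=np.load("pose.npz")["b"]; t=np.load("tub.npy"); u=np.array([np.cos(b[2]),np.sin(b[2])])
st(); s=get_state(); q=quat(s["orientation"]); lip=q.apply(L)+s["tcp_pos"]; d=lip[:2]-t
print("lip",lip.round(4),"rel tub along/cross",(d@u).round(4),(d@np.array([-u[1],u[0]])).round(4))
E
```

```text
t 10.8 tcp [ 0.6837 -0.0154  0.1558] F [ 0.4  0.9 -2.1] gap 0.0611 x [-0.958 -0.212 -0.191] z [ 0.186  0.041 -0.982]
lip [ 0.6115 -0.0314  0.1435] rel tub along/cross 0.0155 -0.0021
```

Request:
send_rows --series '[0,0.1,-0.13,0,-1,0,0.4,0,0.15,-0.26,0,-2,0,0.4,0,0.15,-0.39,0,-3,0,0.4,0,0.15,-0.52,0,-4,0,0.4,0,0.15,-0.65,0,-5,0,0.4,0,0.15,-0.79,0,-6,0,0.4,0,0.15,-0.92,0,-7,0,0.4,0.05,0.15,-1.05,0,-8,0,0.4,0.05,0.15,-1.18,0,-9,0,0.4,0.1,0.15,-1.31,0,-10,0,0.4]'

```text
clock: 11.63
tcp_pos: [0.6804, -0.0142, 0.1688]
orientation: [0.182, -0.107, 0.977, 0.02]
wrist_force: [-0.4, 1.3, -1.3]
finger_gap: 0.0608
```

Request:
send_rows --series '[0,0,-0.21,0,-1.6,0,0.4,0,0,-0.42,0,-3.2,0,0.4,0,0,-0.63,0,-4.8,0,0.4,0,0,-0.84,0,-6.4,0,0.4,0.05,0,-1.05,0,-8,0,0.4,0.07,0,-1.25,0,-9.6,0,0.4,0.1,0,-1.46,0,-11.2,0,0.4,0.15,0,-1.67,0,-12.8,0,0.4,0.2,0,-1.87,0,-14.4,0,0.4,0.2,0,-1.87,0,-14.4,0,0.4]'

```text
clock: 12.47
tcp_pos: [0.6707, -0.0161, 0.1848]
orientation: [0.302, -0.104, 0.947, 0.033]
wrist_force: [-0.1, 0.0, -1.8]
finger_gap: 0.0611
```

```bash
python3 - <<'E'
from h import *
st(); w=read_camera("wrist"); t=read_camera("scene")[150:310,200:420]
im=np.hstack([w,cv2.resize(t,(660,480))]); cv2.imwrite("pics/w5.png",cv2.resize(im,(800,295),interpolation=cv2.INTER_AREA))
E
```

```text
t 12.47 tcp [ 0.6707 -0.0161  0.1848] F [-0.1  0.  -1.8] gap 0.0611 x [-0.796 -0.176 -0.58 ] z [ 0.566  0.126 -0.815]
```

View pics/w5.png

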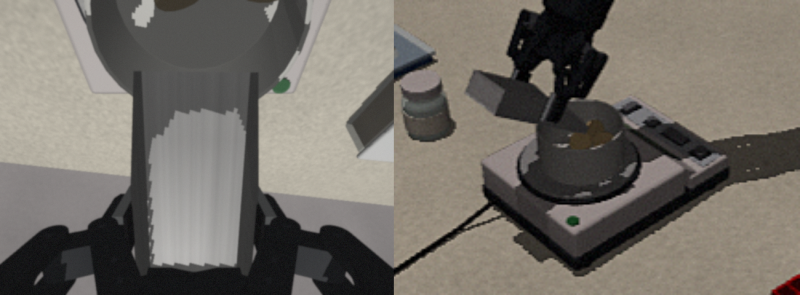

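The scoop is empty as far as the wrist view shows, with shells visible in the tub and the tub in place on the pan. Next I lift clear, level the scoop, and return it to its original spot.

```bash
python3 - <<'E'
from h import *
b=np.load("pose.npz")["b"]; s=get_state(); p=s["tcp_pos"]; q=quat(s["orientation"])
print(row(p+[0,0,.05],q)); print(row([.682,-.08,.25],down(b[2])));print(row([.5195,-.3165,.20],down(b[2])))
E
```

```text
[-2.9, -0.0, -4.08, 0.0, 0.0, 0.0]
[-3.44, -6.45, -5.48, -0.0, 35.39, 0.0]
[16.57, -26.02, -13.56, -0.0, 35.39, 0.0]
```

Request:
send_rows --series '[-1,0,-1.4,0,0,0,0.4,-2.9,0,-4.1,0,0,0,0.4,-3.44,-3,-5.5,0,7,0,0.4,-3.44,-6.45,-5.5,0,14,0,0.4,-3.44,-6.45,-5.5,0,21,0,0.4,-3.44,-6.45,-5.5,0,28,0,0.4,-3.44,-6.45,-5.5,0,35.4,0,0.4,0,-10,-8,0,35.4,0,0.4,4,-14,-9.5,0,35.4,0,0.4,8,-18,-11,0,35.4,0,0.4]'

```text
clock: 13.4
tcp_pos: [0.6133, -0.1818, 0.2346]
orientation: [-0.001, -0.111, 0.994, 0.0]
wrist_force: [0.5, -0.4, -0.4]
finger_gap: 0.0611
```

```bash
python3 - <<'E'
from h import *
b=np.load("pose.npz")["b"]; st(); print(row([.5195,-.3165,.08],down(b[2])))
E
```

```text
t 13.4 tcp [ 0.6133 -0.1818  0.2346] F [ 0.5 -0.4 -0.4] gap 0.0611 x [-0.975 -0.221  0.001] z [-0.001  0.    -1.   ]
[12.1, -11.08, 15.47, 0.04, -0.07, 0.22]
```

Request:
send_rows --series '[4,-3.5,1,0,0,0,0.4,7,-6.5,2,0,0,0,0.4,10,-9,5,0,0,0,0.4,12.1,-11,8,0,0,0,0.4,12.1,-11,11,0,0,0,0.4,12.1,-11,14,0,0,0,0.4,12.1,-11,17,0,0,0,0.4,12.1,-11,19,0,0,0,0.4,12.1,-11,20,0,0,0,0.4,12.1,-11,20,0,0,0,0.4]'

```text
clock: 14.23
tcp_pos: [0.5158, -0.3139, 0.0343]
orientation: [-0.001, -0.109, 0.994, 0.002]
wrist_force: [-0.4, 0.0, -0.7]
finger_gap: 0.0613
```

```bash
python3 - <<'E'
from h import *
b=np.load("pose.npz")["b"]; st(); print(row([.5195,-.3165,-.001],down(b[2])))
E
```

```text
t 14.23 tcp [ 0.5158 -0.3139  0.0343] F [-0.4  0.  -0.7] gap 0.0613 x [-0.976 -0.217  0.003] z [-0.003  0.003 -1.   ]
[-0.31, -0.34, 3.53, 0.2, -0.15, 0.02]
```

Request:
send_rows --series '[0,0,1.5,0,0,0,0.4,0,0,2.6,0,0,0,0.4,0,0,3.1,0,0,0,0.4,0,0,3.4,0,0,0,0.4,0,0,3.6,0,0,0,0.4,0,0,3.65,0,0,0,0.4,0,0,3.65,0,0,0,0.4]'

```text
clock: 14.82
tcp_pos: [0.5171, -0.3149, 0.0009]
orientation: [0.0, -0.109, 0.994, -0.0]
wrist_force: [-1.0, 0.3, -1.2]
finger_gap: 0.0609
```

```bash
python3 - <<'E'
from h import *
st()
E
```

```text
t 14.82 tcp [ 0.5171 -0.3149  0.0009] F [-1.   0.3 -1.2] gap 0.0609 x [-0.976 -0.217 -0.001] z [ 0.001 -0.    -1.   ]
```

Still slightly above the bench, so I go down further and release, then rise.

Request:
send_rows --series '[0,0,0.15,0,0,0,0.4,0,0,0.28,0,0,0,0.4,0,0,0.35,0,0,0,0.4,0,0,0.35,0,0,0,0.4]'

```text
clock: 15.15
tcp_pos: [0.5172, -0.3151, -0.0018]
orientation: [0.001, -0.109, 0.994, -0.001]
wrist_force: [-2.6, 1.3, 5.6]
finger_gap: 0.0608
```

```bash
python3 - <<'E'
from h import *
st()
E
```

```text
t 15.15 tcp [ 0.5172 -0.3151 -0.0018] F [-2.6  1.3  5.6] gap 0.0608 x [-0.976 -0.217 -0.001] z [ 0.001 -0.001 -1.   ]
```

Request:
send_rows --series '[0,0,-0.05,0,0,0,0.8,0,0,-0.05,0,0,0,1,0,0,-0.05,0,0,0,1,0,0,-0.05,0,0,0,1,0,0,-0.05,0,0,0,1,0,0,-1.5,0,0,0,1,0,0,-4,0,0,0,1,0,0,-8,0,0,0,1,0,0,-12,0,0,0,1,0,0,-15,0,0,0,1]'

```text
clock: 15.98
tcp_pos: [0.5173, -0.3151, 0.1499]
orientation: [0.001, -0.109, 0.994, -0.001]
wrist_force: [0.6, -0.2, 0.9]
finger_gap: 0.0855
```

```bash
python3 - <<'E'
from h import *
b=np.load("pose.npz")["b"]; st(); print(row([.4694,-.1331,.15],down(b[2])))
t=read_camera("top"); cv2.imwrite("pics/top5.png",t)
t=t[150:310,270:510]; cv2.imwrite("pics/t6.png",cv2.resize(t,None,fx=3.3,fy=3.3,interpolation=cv2.INTER_CUBIC))
for l in ("shell1","tub","scoop"):
    for r in silhouettes("top",l)[:6]: print(l,round(r["p"],2),r["box"])
E
```

```text
t 15.98 tcp [ 0.5173 -0.3151  0.1499] F [ 0.6 -0.2  0.9] gap 0.0855 x [-0.976 -0.217 -0.001] z [ 0.002 -0.001 -1.   ]
[0.72, 18.81, -0.04, -0.09, 0.08, 0.02]
shell1 0.63 [321.2, 210.2, 17.2, 16.7]
shell1 0.49 [309.0, 204.2, 17.6, 15.0]
shell1 0.43 [334.0, 197.6, 15.1, 15.6]
shell1 0.43 [341.0, 213.0, 10.7, 11.6]
tub 0.63 [303.0, 172.1, 62.5, 61.9]
scoop 0.64 [447.3, 208.3, 44.0, 78.3]
```

View pics/t6.png

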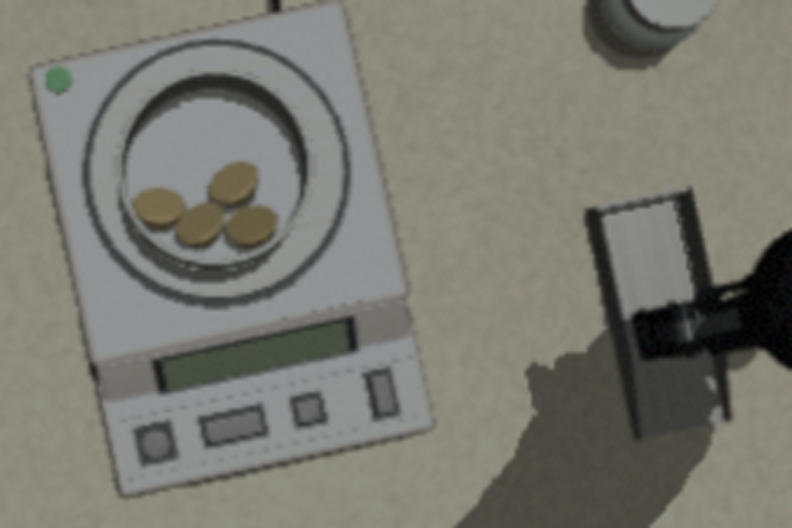

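All four shells lie in the tub, the tub is centred on the pan, and the empty scoop stands on the bench. Now the print key.

Request:
send_rows --series '[0.7,18.8,0,0,0,0,0,0.7,18.8,0,0,0,0,0,0.7,18.8,0,0,0,0,0,0.7,18.8,0,0,0,0,0,0.7,18.8,0,0,0,0,0,0.7,18.8,4,0,0,0,0,0.7,18.8,7,0,0,0,0,0.7,18.8,7,0,0,0,0,0.7,18.8,7,0,0,0,0,0.7,18.8,7,0,0,0,0]'

```text
clock: 17.02
tcp_pos: [0.4691, -0.1329, 0.0771]
orientation: [-0.0, -0.109, 0.994, 0.0]
wrist_force: [0.2, 0.4, -0.1]
finger_gap: 0.0002
```

```bash
python3 - <<'E'
from h import *
b=np.load("pose.npz")["b"]; st(); print(row([.4690,-.1331,.053],down(b[2])))
E
```

```text
t 17.02 tcp [ 0.4691 -0.1329  0.0771] F [ 0.2  0.4 -0.1] gap 0.0002 x [-0.976 -0.217  0.001] z [-0.001  0.001 -1.   ]
[0.01, -0.02, 2.41, 0.04, -0.04, -0.0]
```

Request:
send_rows --series '[0,0,1,0,0,0,0,0,0,1.7,0,0,0,0,0,0,2,0,0,0,0,0,0,2.2,0,0,0,0,0,0,2.4,0,0,0,0,0,0,2.5,0,0,0,0,0,0,2.55,0,0,0,0,0,0,2.55,0,0,0,0,0,0,2.55,0,0,0,0]'

```text
clock: 17.77
tcp_pos: [0.4693, -0.1331, 0.0528]
orientation: [0.0, -0.109, 0.994, -0.001]
wrist_force: [-3.0, 1.0, 12.5]
finger_gap: 0.0004
```

```bash
python3 - <<'E'
from h import *
st()
E
```

```text
t 17.77 tcp [ 0.4693 -0.1331  0.0528] F [-3.   1.  12.5] gap 0.0004 x [-0.976 -0.217 -0.001] z [ 0.001 -0.001 -1.   ]
```

Bottomed at 12.5 N. I release and retreat.

Request:
send_rows --series '[0,0,0.05,0,0,0,0,0,0,-1,0,0,0,0,0,0,-4,0,0,0,0,0,0,-8,0,0,0,0,0,0,-12,0,0,0,0,0,0,-16,0,0,0,0,4,0,-18,0,0,0,0,7,0,-18,0,0,0,0,7,0,-18,0,0,0,0,7,0,-18,0,0,0,0]'

```text
clock: 18.6
tcp_pos: [0.4001, -0.1482, 0.2321]
orientation: [0.001, -0.108, 0.994, -0.0]
wrist_force: [1.1, -1.0, 0.2]
finger_gap: 0.0003
```

```bash
python3 - <<'E'
from h import *
st(); t=read_camera("top")[150:310,270:510]; s=read_camera("scene")[140:310,190:430]
im=np.hstack([cv2.resize(t,(400,267)),cv2.resize(s,(400,267))]); cv2.imwrite("pics/f7.png",im)
E
```

```text
t 18.6 tcp [ 0.4001 -0.1482  0.2321] F [ 1.1 -1.   0.2] gap 0.0003 x [-0.977 -0.215 -0.002] z [ 0.002 -0.001 -1.   ]
```

View pics/f7.png

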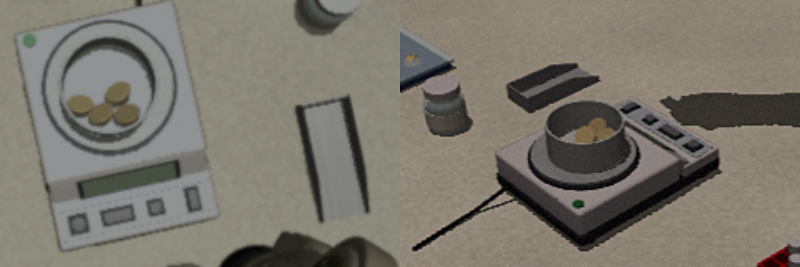

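The final view shows four shells in the tub, the tub on the pan, the empty scoop upright on the bench clear of the balance, and the arm off the keys.

```bash
python3 -c "
from workcell import *
print(hand_in())"
```

```text
the job is handed in; nothing more can be done
None
```

The weighing sequence is done and handed in at about 19 s of the 72 s limit; the hand-in gave no verdict.

- **Power and tare:** I pressed power, then tare, each one alone and with the tub empty. The fingertip stopped at about 53 mm, the height at which a key is right down. The wrist force read 20 N for power and 19–23 N for tare, against the 4 N a key needs.
- **Shells:** I gripped the scoop at its balance point and tipped it slowly to about 35° over the tub. The top picture showed all four shells in the tub.
- **Scoop:** I set it down empty and upright within about 3 mm of where it started.
- **Print:** I pressed the print key right down at 12.5 N and let go.

**Last checks:** The final top and scene pictures show four shells in the tub and the tub centred on the pan. The scoop stands upright on the bench, clear of the balance, and the arm is off the keys. The jar looks where it was; I did not re-measure the rack or box, but no move passed close to them.

**Disagreements:** The wrist camera put the keys 2–3 mm from the top-camera fit, so I shifted the key presses by 1.5 mm. The two tub-centre estimates differed by about 4 mm, and I used their mean. Key travel was judged only from fingertip height and force.

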